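# Start the bisque firing from the kiln console

### The arm

A 7-joint arm with a two-finger parallel gripper is mounted at the origin on the work surface. World frame = base frame: x ahead of the robot, y to its left, z up, the work surface at z = 0. Lengths are in m, angles in rad, forces in N, time in s.
With the tool pointing down it reaches from about 0.425 to 0.95 m from the base axis. Payload 4.7 kg.
Tool frame: the origin (TCP) lies midway between the tips of the shut fingers; the grasp point (between the pads) lies 19 mm behind it; z points along the fingers, y is the line along which they close (so a half turn about z gives the same grasp; the last joint's range is limited). The gripper opens to 85 mm and grips with 20 to 120 N. Pads are 22 mm wide; open, the fingers measure 114 mm over their backs; the gripper's body (76 mm by 85 mm) begins 54 mm behind the grasp point. The pads swing forward as they close: fully open they stand 13 mm farther back than shut.
Start: joints at [-1.265, 0.469, -0.049, 1.532, 0.024, 1.141, -0.082], TCP at [0.222, 0.638, 0.231] pointing down, gripper open.
Joint ranges: [-2.59, 2.59], [-0.33, 1.99], [-1.39, 1.29], [0.1, 2.45], [-1.04, 4.18], [0.21, 1.99], [-2.66, 2.66]. Speed limits (rad/s): [2.57, 2.57, 3.14, 3.14, 3.14, 3.14, 3.14].

### API

Orientations are given as [roll, pitch, yaw] about the fixed x, y, z axes, in that order (R = Rz(yaw) Ry(pitch) Rx(roll)).
In Python, from plant import sensors, viewer, close_job gives the robot as it stands.
- The arm moves only by the tool send_rows, never from a script. Its argument "deltas" is a list of rows, each a list of 6 numbers: the shift along the tool's x, y, z normalised to -1 to 1, where 1 is 0.25 m, then the turn, a rotation vector about the tool's x, y, z normalised to -1 to 1, where 1 is 90 degrees. In form: [[dx, dy, dz, ax, ay, az], ...]. A call has exactly 8 rows; each row shifts and turns the commanded pose from where the row before left it, along the tool's axes as they then stand; what a row does not reach is not made up. A row lasts 1/12 s, in which the tool goes at most 41.7 mm and 7.16 degrees, less where a joint would pass 70% of its speed; a pose out of reach is approached as far as the arm can. A call with a number of a shift or a turn outside -1 to 1 is refused whole. A call with a gripper value outside its range is refused whole. "fingers" is the closure, from -1 (fully open) to 1 (shut), so that 0 is half open, set as the call begins (left out, the last holds). The fingers move at their own pace and stop on an object; "newtons" is the grip in N (left out, the last holds). Time passes only in rows, so rows that do not move let the fingers close, or fill a call up. It gives the time, the measured TCP pose, the force, the opening and the grip force at its end, in the units of the state.
- sensors.get_obs(): the state, without advancing time (a new reading comes with each control period).
- viewer.snapshot(name): name is "side" or "top"; returns a dict with "pixels" (400x640x3 uint8, red, green, blue), "range_z" (400x640 float32, m along the optical axis (not along the pixel's ray), 0 where there is no reading), "fx", "fy", "cx", "cy" (pixels), "pose" (4x4, takes a point from camera to world coordinates). Camera axes: x right, y down, z forward; pixel columns grow to the right and rows downward; lengths in m; the calibration is good to about 2 mm. A picture is of the moment at which its call begins.
- close_job(): hands the job in; it is judged then, once.
The state is a dict: "time_s": time; "joint_pos": joint angles; "qvel": joint speeds; "effort": joint torques, N m; "tcp_pos": TCP position; "eef_rot": TCP orientation; "ft_force": force on the tool from outside, world axes, zero at the start; "torque": the same for the moment, N m; "opening": finger opening in m; "grip_force": force on a finger pad.
Only numpy, scipy, OpenCV 4.12 (cv2) and the standard library are available. Lean on these libraries where they do the work, as an engineer would, in place of code of your own. Each camera call takes 0.05 s, during which the arm holds its last target. There are 200 camera calls.

### The job

Start the bisque firing: press the extractor fan's rocker (the right-hand one of the two on the white switch box, left and right as seen from the robot) fully on, then push the third program key from the left on the kiln console fully in so that it stays down, and then press the round flat start button and hold it down for about two seconds before letting it go. Only press: leave the lamp rocker, the other program keys and the mushroom stop button alone, and do not pick up or shift the pots and tools on the bench.

Things in the scene. Friction and masses are not known exactly. Their poses are not given: they have to be found in the camera images.
- console: kiln programmer, a grey sloping desk console fixed to the bench: 200 mm deep (local x, away from the robot), 300 mm wide (local y, left), panel rising from 50 mm at the front edge to 110 mm at the back (16.7 deg). Origin: centre of its underside. On the panel: display window at the upper left, in front of it (down the slope) a row of four square keys 45 mm apart, at the right the round flat start button below and the mushroom-headed stop button above
- switchbox: white twin surface switch box fixed flat on the bench: 86 mm (local x) by 172 mm (local y, left), cover 42 mm high, with two rockers side by side, 86 mm apart. Origin: centre of its underside. Right rocker (local -y): extractor fan. Left rocker: bench lamp
- fan_rocker (a joint): extractor fan rocker, the right-hand one: V-shaped, 58 mm long (local x) by 50 mm wide, pivoting across the middle. 0 (starts within 0.03) = off, the half nearer the robot stands up by 16 deg and the far half is level; 0.28 rad = on, the near half has been pressed down level. About 4 N near its end; it stays where it is left
- fan_rocker_near (a point): point on top of the near half of the fan rocker, 20 mm from its pivot line; it goes down about 6 mm from off to on (about 53 mm to 47 mm above the bench)
- lamp_rocker (a joint): bench lamp rocker, the left-hand one, same make; starts on (0.28 rad) and is to be left so
- lamp_rocker_near (a point): point on top of the near half of the lamp rocker, 20 mm from its pivot line
- prog1 (a joint): program key 1: square push key, 20 x 20 mm, standing 13 mm proud of the panel, first from the left. It needs about 3 N and stays down where it is pushed. Joint 0 = out, 0.006 m = fully in
- prog1_top (a point): centre of the top face of program key 1, moving with it; local z points off the panel (against the push), local x up the slope, local y to the left
- prog2 (a joint): program key 2: square push key, 20 x 20 mm, standing 13 mm proud of the panel, second from the left. It needs about 3 N and stays down where it is pushed. Joint 0 = out, 0.006 m = fully in
- prog2_top (a point): centre of the top face of program key 2, moving with it; local z points off the panel (against the push), local x up the slope, local y to the left
- prog3 (a joint): program key 3: square push key, 20 x 20 mm, standing 13 mm proud of the panel, third from the left. It needs about 3 N and stays down where it is pushed. Joint 0 = out, 0.006 m = fully in
- prog3_top (a point): centre of the top face of program key 3, moving with it; local z points off the panel (against the push), local x up the slope, local y to the left
- prog4 (a joint): program key 4: square push key, 20 x 20 mm, standing 13 mm proud of the panel, fourth from the left. It needs about 3 N and stays down where it is pushed. Joint 0 = out, 0.006 m = fully in
- prog4_top (a point): centre of the top face of program key 4, moving with it; local z points off the panel (against the push), local x up the slope, local y to the left
- start (a joint): start button: round, flat, 32 mm across in a steel collar 42 mm across and 4 mm high, at the lower right of the panel, standing 14 mm proud. Springs back. Joint 0 = out, 0.006 m = fully in; 1.5 N to begin, 4.5 N at the bottom
- start_top (a point): centre of the top face of the start button, moving with it; local z points off the panel (against the push), local x up the slope, local y to the left
- stop (a joint): stop button: black mushroom head 40 mm across, 26 mm proud, 95 mm further up the slope from the start button. Springs back, same travel and force. Not to be pressed
- stop_top (a point): centre of the top face of the stop button, moving with it; local z points off the panel (against the push), local x up the slope, local y to the left
- cup_mid (a point): small dark clay tea cup, 68 mm across, 45 mm high, standing in front of or beside the console; its centre
- jar_mid (a point): red lidded jar, 68 mm across, 75 mm high, standing beside or in front of the console; its centre
- whetstone_mid (a point): grey whetstone 100 x 36 x 18 mm, lying in front of the console; its centre, long along local x
- knife_mid (a point): bamboo-handled trimming knife, 165 mm long (local x), 12 mm thick, lying in front of the switch box; its centre
- vase_mid (a point): unfired vase, 100 mm across, 118 mm high, standing in front of the lamp end of the switch box; its centre
- teapot_mid (a point): dark clay teapot, 180 mm from spout to handle, 85 mm high, on the banding wheel at the right of the bench; its centre

How it is judged:
By the outcome, as a careful person would: the job done as asked, in the order asked, and still so for the second after the job is handed in, with the robot touching nothing.
It also fails if it takes over 51 s, if anything falls off the work surface, if the arm or the gripper's body presses on something with over 40 N, if the wrist force passes 120 N, or if a joint passes its speed limit or range.

## Working session

There is one attempt and no reset: what is moved stays moved. The work goes in short steps, Python scripts to look and compute and a tool call to move; the robot and the scene stay as the last step left them, time stands still between calls to the robot, and variables do not carry over. Pictures are saved under pics/ and viewed, at most 10 in all, crops included, and the job is handed in when it is done.

Besides the shell and the picture viewer there is one more tool, called after "Call:" by a JSON object that holds its "name" and its "arguments". send_rows: Moves the arm, as the interface text tells. Scaled input: -1 to 1 covers 0.25 m each way for a shift and 90 degrees each way for a turn. Its arguments: {"type":"object","properties":{"deltas":{"type":"array","items":{"type":"array","items":{"type":"number"}}},"fingers":{"type":"number"},"newtons":{"type":"number"}},"required":["deltas"]}

```bash
mkdir -p pics
cat > h.py <<'E'
import numpy as np, cv2, pickle
def load(n): return pickle.load(open(f'pics/{n}.pkl','rb'))
def cloud(s):
    z=s['range_z']; v,u=np.indices(z.shape)
    P=np.stack([(u-s['cx'])/s['fx']*z,(v-s['cy'])/s['fy']*z,z],-1)
    T=np.array(s['pose']); return P@T[:3,:3].T+T[:3,3]
E
python3 - <<'E'
from plant import sensors, viewer
import cv2,pickle,numpy as np
for n in('top','side'):
    s=viewer.snapshot(n); pickle.dump(s,open(f'pics/{n}0.pkl','wb')); cv2.imwrite(f'pics/{n}0.png',s['pixels'][:,:,::-1]); print(n,s['fx'],np.round(s['pose'],3).tolist())
print(sensors.get_obs())
E
```

```text
top 362.3067292686106 [[-0.016, -0.996, 0.088, 0.43], [-1.0, 0.017, 0.008, -0.05], [-0.009, -0.088, -0.996, 1.172], [0.0, 0.0, 0.0, 1.0]]
side 427.55569291472756 [[0.929, -0.221, 0.296, 0.146], [-0.369, -0.544, 0.753, -0.971], [-0.006, -0.809, -0.587, 0.809], [0.0, 0.0, 0.0, 1.0]]
{'time_s': 0.1, 'joint_pos': array([-1.2649212 ,  0.46936961, -0.04860984,  1.53357274,  0.02412554,
        1.14101726, -0.0823085 ]), 'qvel': array([ 7.49089519e-04, -1.62654881e-03,  4.11463961e-04, -2.63600223e-03,
        2.30982299e-05,  6.20082039e-04, -1.06296451e-03]), 'effort': array([ 2.48298384e-04, -5.11513638e+01, -4.72200871e-02, -2.38389301e+01,
        1.07588808e-02,  4.42945384e-03, -2.39748556e-05]), 'tcp_pos': array([0.22158742, 0.63703185, 0.2303612 ]), 'eef_rot': array([-3.13981408e+00,  7.91956024e-05,  2.80686202e+00]), 'ft_force': array([-0.15113778, -0.96283434,  0.26700865]), 'torque': array([0.01785261, 0.00866209, 0.03404909]), 'grip_force': 0.0, 'opening': 0.08557427232540929}
```

View pics/top0.png

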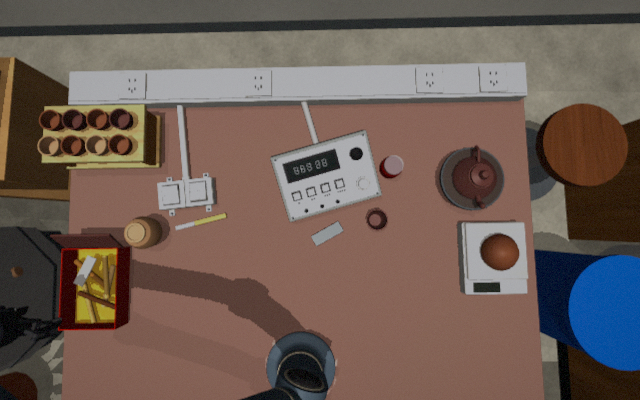

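View pics/side0.png

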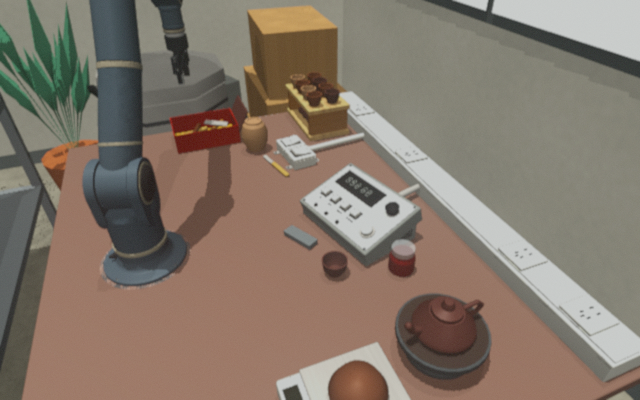

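Top view: the switch box is at about (186,193) and the console at (327,177). The keys run from (297,196) to (339,183), start is at (363,184) and stop at (356,154). Next I'll zoom in.

Run:
```python
import cv2,numpy as np
from h import *
s=load('top0');C=cloud(s);g=s['pixels'][:,:,::-1]
a=cv2.resize(g[125:225,265:390],None,fx=6,fy=6,interpolation=cv2.INTER_CUBIC)
cv2.imwrite('pics/con.png',a)
a=cv2.resize(g[165:225,150:225],None,fx=8,fy=8,interpolation=cv2.INTER_CUBIC)
cv2.imwrite('pics/sw.png',a)
for u,v in[(297,196),(311,191),(325,187),(339,183),(363,184),(356,154),(171,185),(171,200),(198,181),(198,198),(391,166),(376,219),(327,234),(140,233),(201,222),(350,200),(330,250)]: print(u,v,C[v,u].round(4))
```

```text
297 196 [ 5.27e-01 -3.00e-04  7.99e-02]
311 191 [ 0.5411 -0.0429  0.0839]
325 187 [ 0.5524 -0.0854  0.0854]
339 183 [ 0.5637 -0.1278  0.0861]
363 184 [ 0.5604 -0.2011  0.0777]
356 154 [ 0.645  -0.1776  0.1178]
171 185 [0.5701 0.3921 0.0569]
171 200 [0.5241 0.3952 0.0471]
198 181 [0.5832 0.3131 0.0415]
198 198 [0.5282 0.3081 0.0552]
391 166 [ 0.6149 -0.2889  0.0732]
376 219 [ 0.4553 -0.2495  0.0055]
327 234 [ 0.4102 -0.0909  0.0201]
140 233 [0.4234 0.4562 0.1172]
201 222 [0.4548 0.3127 0.0079]
350 200 [ 0.5139 -0.1626  0.0566]
330 250 [ 3.587e-01 -1.002e-01 -3.000e-04]
```

View pics/con.png

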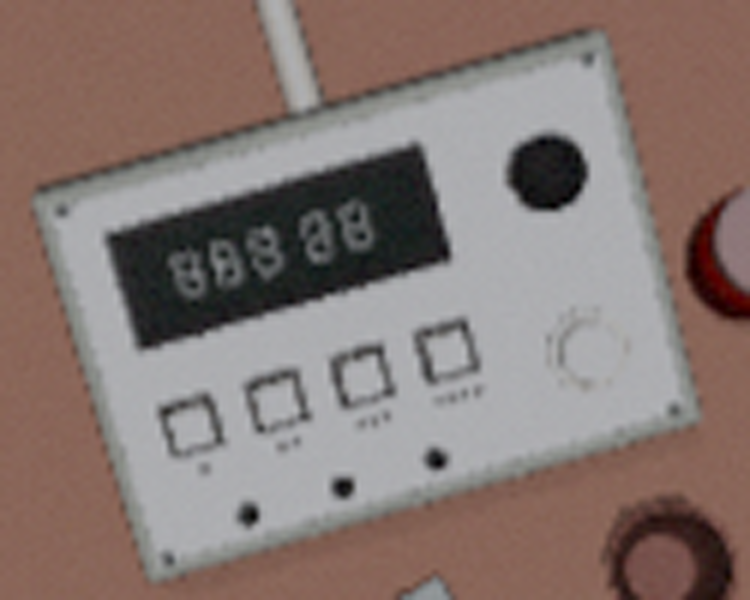

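View pics/sw.png

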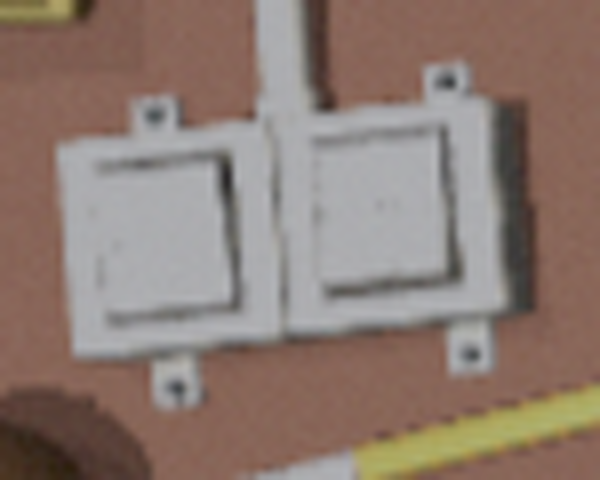

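Console crop (6x): keys at (191,427), (278,401), (363,375) and (449,350), start at (589,349), stop at (547,171). Switch box crop (8x): cover corners at (58,145), (490,98), (508,308) and (75,355).

```bash
cat >> h.py <<'E'
def ray(s,u,v):
    T=np.array(s['pose']); return T[:3,3],T[:3,:3]@np.array([(u-s['cx'])/s['fx'],(v-s['cy'])/s['fy'],1])
def onz(s,u,v,z):
    o,d=ray(s,u,v); return o+d*(z-o[2])/d[2]
def onplane(s,u,v,n,c):
    o,d=ray(s,u,v); return o+d*(c-n@o)/(n@d)
def px(s,p):
    T=np.array(s['pose']); q=T[:3,:3].T@(np.array(p)-T[:3,3]); return np.array([s['fx']*q[0]/q[2]+s['cx'],s['fy']*q[1]/q[2]+s['cy']])
E
python3 - <<'E'
from h import *
s=load('top0');C=cloud(s)
f=lambda x,y:(265+(x+.5)/6-.5,125+(y+.5)/6-.5)
cor=[(150,578,.05),(700,418,.05),(603,32,.11),(38,190,.11)]
P=np.array([onz(s,*f(x,y),z) for x,y,z in cor]);print('console corners\n',P.round(4))
print([np.linalg.norm(P[i]-P[(i+1)%4])for i in range(4)])
c=P.mean(0); lx=(P[2]+P[3]-P[0]-P[1])[:2]; ly=(P[0]+P[3]-P[1]-P[2])[:2]
print('centre',c, 'yaws',np.arctan2(lx[1],lx[0]),np.arctan2(-ly[0],ly[1]))
psi=np.arctan2(-ly[0],ly[1]); a=np.arctan(.3)
n=np.array([-np.sin(a)*np.cos(psi),-np.sin(a)*np.sin(psi),np.cos(a)])
p0=np.array([c[0],c[1],.08]); X=np.array([np.cos(psi),np.sin(psi)]);Y=np.array([-X[1],X[0]])
m=np.zeros(C.shape[:2],np.uint8); cv2.fillPoly(m,[np.array([f(x,y) for x,y in[(230,370),(90,250),(440,300),(500,300),(480,110),(560,100),(660,390),(200,530)]]).astype(int)],1)
Q=C[(m>0)&(s['range_z']>0)]; print('depth vs panel plane mm (median incl keys)',np.median((Q-p0)@n)*1e3, 'normal',n)
for nm,x,y,h in[('k1',191,427,.013),('k2',278,401,.013),('k3',363,375,.013),('k4',449,350,.013),('start',589,349,.014),('stop',547,171,.026)]:
    q=onplane(s,*f(x,y),n,n@p0+h); d=(q-p0-h*n)[:2]; print(nm,q.round(4),'local',(d@X).round(4),(d@Y).round(4), 'side px',px(load('side0'),q).round(1))
f=lambda x,y:(150+(x+.5)/8-.5,165+(y+.5)/8-.5)
P=np.array([onz(s,*f(x,y),.042) for x,y in[(75,355),(508,308),(490,98),(58,145)]]);print('sw\n',P.round(4),[np.linalg.norm(P[i]-P[(i+1)%4]).round(4)for i in range(4)])
c=P.mean(0);ly=(P[0]+P[3]-P[1]-P[2])[:2];psi=np.arctan2(-ly[0],ly[1]);X=np.array([np.cos(psi),np.sin(psi)]);Y=np.array([-X[1],X[0]])
print(c,psi); fan=c[:2]-.043*Y-.02*X; print('fan near',fan,'lamp near',c[:2]+.043*Y-.02*X)
t=load('side0')
for k in(-1,1): print(px(t,[*(c[:2]+.043*k*Y),.045]))
for u,v in[(376.,218.5),(391,166)]: print('cup/jar',onz(s,u,v,.045 if v>200 else .075))
g=t['pixels'][:,:,::-1]
cv2.imwrite('pics/side_c.png',cv2.resize(g[125:265,265:425],None,fx=5,fy=4.2,interpolation=cv2.INTER_CUBIC)[:588])
E
```

```text
console corners
 [[ 0.4528  0.025   0.05  ]
 [ 0.5307 -0.2606  0.05  ]
 [ 0.719  -0.2076  0.11  ]
 [ 0.6443  0.0744  0.11  ]]
[np.float64(0.2960523376955929), np.float64(0.20461605329962576), np.float64(0.29171967484260897), np.float64(0.20674987793981559)]
centre [ 0.58670166 -0.09220305  0.08      ] yaws 0.2633383679506718 0.26264629030423847
depth vs panel plane mm (median incl keys) 2.760679948308829 normal [-0.27749366 -0.07460614  0.95782629]
k1 [0.5275 0.0013 0.0837] local -0.0292 0.1057 side px [326.  189.1]
k2 [ 0.5398 -0.0427  0.0839] local -0.0287 0.06 side px [335.5 196.1]
k3 [ 0.5522 -0.0857  0.0841] local -0.0278 0.0153 side px [345.4 203.3]
k4 [ 0.5642 -0.1292  0.0842] local -0.0276 -0.0299 side px [355.7 211. ]
start [ 0.564  -0.2002  0.0796] local -0.046 -0.0984 side px [366.9 227.5]
stop [ 0.6476 -0.1769  0.1182] local 0.0443 -0.0976 side px [391.7 203.9]
sw
 [[0.4971 0.4346 0.042 ]
 [0.5127 0.2648 0.042 ]
 [0.5958 0.2725 0.042 ]
 [0.5801 0.4431 0.042 ]] [np.float64(0.1706), np.float64(0.0835), np.float64(0.1713), np.float64(0.0834)]
[0.54638651 0.35374909 0.042     ] 0.09170710271277663
fan near [0.53040843 0.30909821] lamp near [0.52253267 0.39473683]
[300.14628418 150.97345098]
[290.73225599 140.79423686]
cup/jar [ 0.45595369 -0.24278625  0.045     ]
cup/jar [ 0.61460115 -0.28854807  0.075     ]
```

View pics/side_c.png

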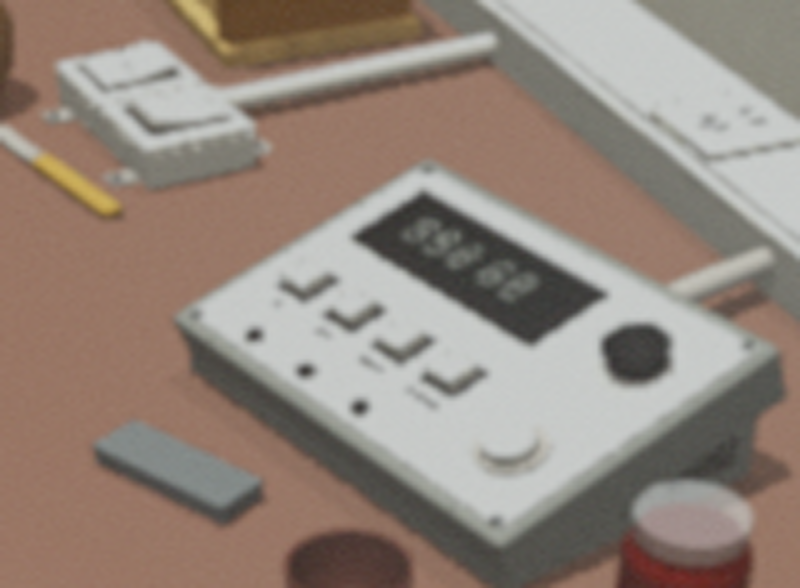

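The side view agrees with the top-view positions: key 3 at crop (402,335), start at (508,437). I'll move above the fan rocker with the fingers shut.

Call:
{"name": "send_rows", "arguments": {"deltas": [[-0.133,-0.0695,0,0,0,0],[-0.133,-0.0695,0,0,0,0],[-0.133,-0.0695,0,0,0,0],[-0.133,-0.0695,0,0,0,0],[-0.133,-0.0695,0,0,0,0],[-0.133,-0.0695,0,0,0,0],[-0.133,-0.0695,0,0,0,0],[-0.133,-0.0695,0,0,0,0]], "fingers": 1, "newtons": 40}}

```text
time_s: 0.77
tcp_pos: [0.4281, 0.4171, 0.231]
eef_rot: [-3.141, -0.0, 2.807]
ft_force: [0.2, 0.2, -0.7]
opening: -0.0
grip_force: 0.0
```

Call:
{"name": "send_rows", "arguments": {"deltas": [[-0.133,-0.0695,0,0,0,0],[-0.133,-0.0695,0,0,0,0],[-0.133,-0.0695,0,0,0,0],[-0.133,-0.0695,0,0,0,0],[0,0,0,0,0,-0.068],[0,0,0,0,0,-0.068],[0,0,0,0,0,-0.068],[0,0,0,0,0,-0.068]]}}

```text
time_s: 1.43
tcp_pos: [0.53, 0.3091, 0.2307]
eef_rot: [-3.141, -0.001, -3.044]
ft_force: [1.1, 0.0, 0.0]
opening: -0.0001
grip_force: 0.0
```

Call:
{"name": "send_rows", "arguments": {"deltas": [[0,0,0,0,0,0],[0,0,0.1,0,0,0],[0,0,0.1,0,0,0],[0,0,0.1,0,0,0],[0,0,0.1,0,0,0],[0,0,0.1,0,0,0],[0,0,0,0,0,0],[0,0,0,0,0,0]]}}

```text
time_s: 2.1
tcp_pos: [0.5293, 0.3091, 0.1052]
eef_rot: [-3.14, -0.003, -3.051]
ft_force: [-0.1, -0.1, 1.1]
opening: -0.0002
grip_force: 0.0
```

Call:
{"name": "send_rows", "arguments": {"deltas": [[0,0,0.08,0,0,0],[0,0,0.08,0,0,0],[0,0,0.008,0,0,0],[0,0,0.008,0,0,0],[0,0,0.008,0,0,0],[0,0,0.008,0,0,0],[0,0,0,0,0,0],[0,0,0,0,0,0]]}}

```text
time_s: 2.77
tcp_pos: [0.5305, 0.3098, 0.0592]
eef_rot: [3.141, 0.001, -3.049]
ft_force: [-0.2, 0.2, 0.4]
opening: -0.0
grip_force: 0.0
```

Call:
{"name": "send_rows", "arguments": {"deltas": [[0,0,0.008,0,0,0],[0,0,0.008,0,0,0],[0,0,0.008,0,0,0],[0,0,0.004,0,0,0],[0,0,0.004,0,0,0],[0,0,0,0,0,0],[0,0,0,0,0,0],[0,0,0,0,0,0]]}}

```text
time_s: 3.43
tcp_pos: [0.5306, 0.3096, 0.0502]
eef_rot: [3.141, 0.001, -3.049]
ft_force: [-1.2, 0.5, 0.2]
opening: -0.0
grip_force: 0.3
```

Call:
{"name": "send_rows", "arguments": {"deltas": [[0,0,0.004,0,0,0],[0,0,0.004,0,0,0],[0,0,0.004,0,0,0],[0,0,0,0,0,0],[0,0,0,0,0,0],[0,0,0,0,0,0],[0,0,0,0,0,0],[0,0,0,0,0,0]]}}

```text
time_s: 4.1
tcp_pos: [0.53, 0.3095, 0.0475]
eef_rot: [3.142, -0.0, -3.049]
ft_force: [-2.8, -0.1, 5.0]
opening: 0.0001
grip_force: 2.8
```

Call:
{"name": "send_rows", "arguments": {"deltas": [[0,0,0.004,0,0,0],[0,0,0.004,0,0,0],[0,0,0,0,0,0],[0,0,0,0,0,0],[0,0,0,0,0,0],[0,0,0,0,0,0],[0,0,0,0,0,0],[0,0,0,0,0,0]]}}

```text
time_s: 4.77
tcp_pos: [0.53, 0.3096, 0.0473]
eef_rot: [3.141, -0.0, -3.049]
ft_force: [-6.0, -3.2, 16.8]
opening: -0.0
grip_force: 8.5
```

Rocker bottomed at z 0.047 with 17 N. I'll lift and move over to key 3.

Call:
{"name": "send_rows", "arguments": {"deltas": [[0,0,-0.12,0,0,0],[0,0,-0.12,0,0,0],[0,0,-0.12,0,0,0],[0,0,-0.12,0,0,0],[0.0105,-0.133,0,0,0,0],[0.0105,-0.133,0,0,0,0],[0.0105,-0.133,0,0,0,0],[0.0105,-0.133,0,0,0,0]]}}

```text
time_s: 5.43
tcp_pos: [0.5323, 0.1745, 0.1652]
eef_rot: [-3.141, 0.001, -3.049]
ft_force: [0.7, -0.3, 0.2]
opening: 0.0002
grip_force: 0.0
```

Call:
{"name": "send_rows", "arguments": {"deltas": [[0.0105,-0.133,0,0,0,0],[0.0105,-0.133,0,0,0,0],[0.0105,-0.133,0,0,0,0],[0.0105,-0.133,0,0,0,0],[0.0105,-0.133,0,0,0,0],[0.0105,-0.133,0,0,0,0],[0.0105,-0.133,0,0,0,0],[0.0105,-0.133,0,0,0,0]]}}

```text
time_s: 6.1
tcp_pos: [0.5356, -0.0928, 0.165]
eef_rot: [-3.141, 0.001, -3.049]
ft_force: [0.5, -0.3, 0.3]
opening: -0.0001
grip_force: 0.0
```

Call:
{"name": "send_rows", "arguments": {"deltas": [[0,0,0,0,0,-0.0545],[0,0,0,0,0,-0.0545],[0,0,0,0,-0.062,0],[0,0,0,0,-0.062,0],[0,0,0,0,-0.062,0],[0,0,0,0,0,0],[0,0,0,0,0,0],[0,0,0,0,0,0]]}}

```text
time_s: 6.77
tcp_pos: [0.5368, -0.0908, 0.1658]
eef_rot: [-3.141, 0.292, -2.878]
ft_force: [-0.2, 0.6, 0.9]
opening: -0.0001
grip_force: 0.0
```

```bash
cat > rel.py <<'E'
import sys
from plant import sensors
from scipy.spatial.transform import Rotation as Ro
import numpy as np
# target point x y z, standoff along normal (m); prints normalised tool shift/turn
*q,h=map(float,sys.argv[1:5]); psi=.2627;a=np.arctan(.3)
n=np.array([-np.sin(a)*np.cos(psi),-np.sin(a)*np.sin(psi),np.cos(a)])
x=-np.array([np.cos(a)*np.cos(psi),np.cos(a)*np.sin(psi),np.sin(a)])
Rt=np.stack([x,np.cross(-n,x),-n],1)
o=sensors.get_obs();R=Ro.from_euler('xyz',o['eef_rot']).as_matrix()
print(o['tcp_pos'].round(4),'shift',(R.T@(np.array(q)+h*n-o['tcp_pos'])/.25).round(4),'turn',(Ro.from_matrix(R.T@Rt).as_rotvec()/(np.pi/2)).round(4),'f.n',o['ft_force']@n)
E
python3 rel.py .5522 -.0857 .0841 .03
python3 - <<'E'
from plant import viewer
import cv2,pickle,numpy as np
s=viewer.snapshot('side'); g=s['pixels'][:,:,::-1]
cv2.imwrite('pics/s1.png',np.hstack([cv2.resize(g[120:180,265:325],(390,390),interpolation=cv2.INTER_CUBIC),cv2.resize(g[130:260,280:410],(390,390),interpolation=cv2.INTER_CUBIC)]))
E
```

```text
[ 0.5368 -0.0908  0.1658] shift [0.0318 0.0039 0.2115] turn [-0.0002  0.0006  0.0008] f.n 0.8322408054169362
```

View pics/s1.png

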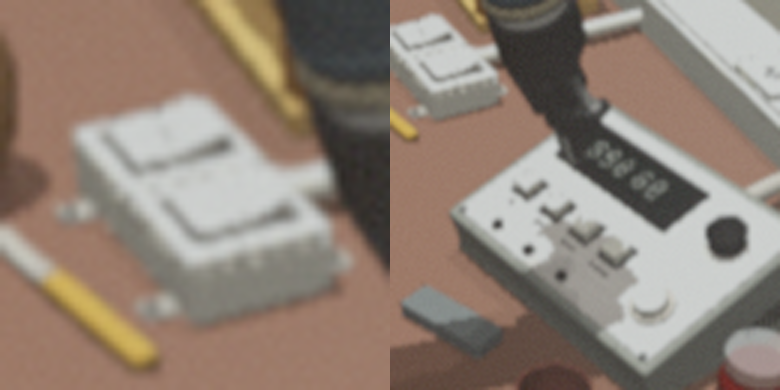

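The two rockers now look alike, at (165,150) and (230,210), so the fan is on. The knife hasn't moved and the tool hovers above the keys. Now I'll descend on key 3.

Call:
{"name": "send_rows", "arguments": {"deltas": [[0.016,0.002,0.07,0,0,0],[0.016,0.002,0.07,0,0,0],[0,0,0.07,0,0,0],[0,0,0.04,0,0,0],[0,0,0.04,0,0,0],[0,0,0,0,0,0],[0,0,0,0,0,0],[0,0,0,0,0,0]]}}

```text
time_s: 7.48
tcp_pos: [0.5487, -0.0863, 0.0942]
eef_rot: [-3.141, 0.293, -2.878]
ft_force: [-0.3, 0.3, 0.9]
opening: -0.0002
grip_force: 0.0
```

```bash
python3 rel.py .5522 -.0857 .0841 0
```

```text
[ 0.5487 -0.0863  0.0942] shift [-0.0018 -0.0012  0.0426] turn [-0.0001  0.0011  0.0007] f.n 0.9318228263489315
```

Call:
{"name": "send_rows", "arguments": {"deltas": [[-0.002,-0.001,0.016,0,0,0],[0,0,0.012,0,0,0],[0,0,0.008,0,0,0],[0,0,0.008,0,0,0],[0,0,0.008,0,0,0],[0,0,0,0,0,0],[0,0,0,0,0,0],[0,0,0,0,0,0]]}}

```text
time_s: 8.15
tcp_pos: [0.5521, -0.0854, 0.0811]
eef_rot: [3.141, 0.292, -2.878]
ft_force: [0.4, -0.5, 0.9]
opening: 0.0003
grip_force: 0.0
```

```bash
python3 rel.py .5522 -.0857 .0841 0
```

```text
[ 0.5521 -0.0854  0.0811] shift [-0.0036 -0.0014 -0.0115] turn [0.0003 0.0003 0.0006] f.n 0.7814009257295568
```

Call:
{"name": "send_rows", "arguments": {"deltas": [[0,0,0.006,0,0,0],[0,0,0.006,0,0,0],[0,0,0,0,0,0],[0,0,0,0,0,0],[0,0,0,0,0,0],[0,0,0,0,0,0],[0,0,0,0,0,0],[0,0,0,0,0,0]]}}

```text
time_s: 8.82
tcp_pos: [0.5529, -0.0852, 0.0789]
eef_rot: [3.141, 0.292, -2.878]
ft_force: [-3.8, -0.3, 7.6]
opening: -0.0001
grip_force: 4.2
```

```bash
python3 rel.py .5522 -.0857 .0841 0
```

```text
[ 0.5529 -0.0852  0.0789] shift [-0.0032 -0.0011 -0.0209] turn [0.0003 0.0005 0.0005] f.n 8.31364378373517
```

Call:
{"name": "send_rows", "arguments": {"deltas": [[0,0,0.006,0,0,0],[0,0,0,0,0,0],[0,0,0,0,0,0],[0,0,0,0,0,0],[0,0,0,0,0,0],[0,0,0,0,0,0],[0,0,0,0,0,0],[0,0,0,0,0,0]]}}

```text
time_s: 9.48
tcp_pos: [0.553, -0.0852, 0.0787]
eef_rot: [3.141, 0.293, -2.878]
ft_force: [-11.9, -0.3, 21.5]
opening: 0.0001
grip_force: 11.6
```

```bash
python3 rel.py .5522 -.0857 .0841 0
```

```text
[ 0.553  -0.0852  0.0787] shift [-0.0029 -0.0009 -0.0215] turn [0.0004 0.0007 0.0004] f.n 23.949915710449577
```

Key 3 bottomed: 24 N at about 5–6 mm of travel. I'll retract.

Call:
{"name": "send_rows", "arguments": {"deltas": [[0,0,-0.06,0,0,0],[0,0,-0.1,0,0,0],[0,0,-0.1,0,0,0],[0,0,0,0,0,0],[0,0,0,0,0,0],[0,0,0,0,0,0],[0,0,0,0,0,0],[0,0,0,0,0,0]]}}

```text
time_s: 10.15
tcp_pos: [0.5349, -0.0896, 0.1379]
eef_rot: [3.14, 0.29, -2.878]
ft_force: [-0.1, -0.2, -0.0]
opening: -0.0
grip_force: 0.0
```

```bash
python3 rel.py .564 -.2002 .0796 .03
```

```text
[ 0.5349 -0.0896  0.1379] shift [ 0.0695 -0.4574  0.1021] turn [ 0.0009 -0.0008  0.0006] f.n 0.0010918249702057863
```

Call:
{"name": "send_rows", "arguments": {"deltas": [[0.0174,-0.1143,0,0,0,0],[0.0174,-0.1143,0,0,0,0],[0.0174,-0.1143,0,0,0,0],[0.0174,-0.1143,0,0,0,0],[0,0,0.05,0,0,0],[0,0,0.05,0,0,0],[0,0,0,0,0,0],[0,0,0,0,0,0]]}}

```text
time_s: 10.82
tcp_pos: [0.5553, -0.2007, 0.1084]
eef_rot: [3.138, 0.289, -2.876]
ft_force: [-0.1, -0.3, 0.3]
opening: -0.0
grip_force: 0.0
```

```bash
python3 rel.py .564 -.2002 .0796 0
python3 - <<'E'
from plant import viewer
import cv2,pickle,numpy as np
s=viewer.snapshot('side'); g=s['pixels'][:,:,::-1]
cv2.imwrite('pics/s2.png',cv2.resize(g[140:260,295:425],None,fx=5,fy=5,interpolation=cv2.INTER_CUBIC))
E
```

```text
[ 0.5553 -0.2007  0.1084] shift [ 0.0002 -0.0077  0.1202] turn [ 0.0025 -0.0013  0.0015] f.n 0.3227874094314033
```

View pics/s2.png

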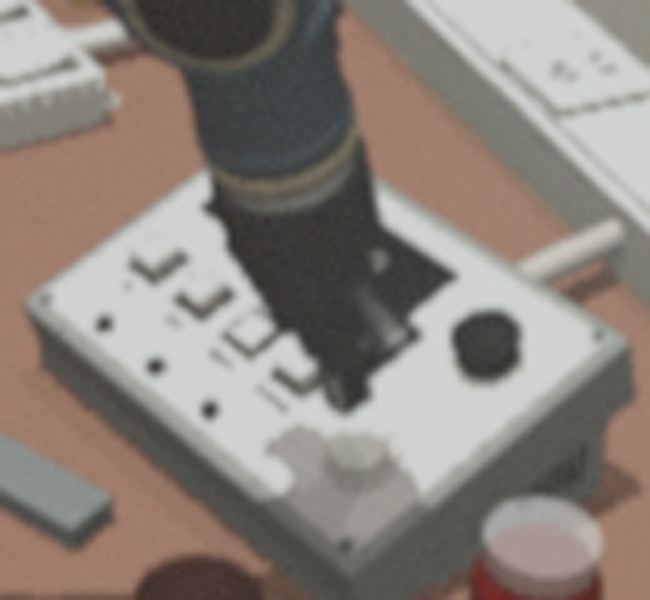

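Key 3, at (255,335), now shows only a thin edge while the others stand proud, so it is down. The tool is above start at (358,450). I'll approach.

Call:
{"name": "send_rows", "arguments": {"deltas": [[0,-0.008,0.05,0,0,0],[0,0,0.04,0,0,0],[0,0,0.012,0,0,0],[0,0,0,0,0,0],[0,0,0,0,0,0],[0,0,0,0,0,0],[0,0,0,0,0,0],[0,0,0,0,0,0]]}}

```text
time_s: 11.53
tcp_pos: [0.5638, -0.203, 0.0862]
eef_rot: [-3.141, 0.293, -2.878]
ft_force: [-0.2, 0.5, -0.2]
opening: -0.0
grip_force: 0.0
```

```bash
python3 rel.py .564 -.2002 .0796 0
```

```text
[ 0.5638 -0.203   0.0862] shift [0.0041 0.0104 0.0263] turn [-0.0001  0.0008  0.0005] f.n -0.20768528457500057
```

Call:
{"name": "send_rows", "arguments": {"deltas": [[0.004,0.01,0.01,0,0,0],[0,0,0.01,0,0,0],[0,0,0.01,0,0,0],[0,0,0.01,0,0,0],[0,0,0.008,0,0,0],[0,0,0.006,0,0,0],[0,0,0.002,0,0,0],[0,0,0,0,0,0]]}}

```text
time_s: 12.2
tcp_pos: [0.5653, -0.1994, 0.0741]
eef_rot: [3.14, 0.292, -2.878]
ft_force: [-12.5, 2.2, 21.1]
opening: -0.0
grip_force: 11.9
```

```bash
python3 rel.py .564 -.2002 .0796 0
```

```text
[ 0.5653 -0.1994  0.0741] shift [-0.0008 -0.0017 -0.0227] turn [0.0011 0.0004 0.0005] f.n 23.513711866441984
```

Bottomed at 23 N. I'll hold to about 2 s total, then release.

Call:
{"name": "send_rows", "arguments": {"deltas": [[0,0,0,0,0,0],[0,0,0,0,0,0],[0,0,0,0,0,0],[0,0,0,0,0,0],[0,0,0,0,0,0],[0,0,0,0,0,0],[0,0,0,0,0,0],[0,0,0,0,0,0]]}}

```text
time_s: 12.87
tcp_pos: [0.5653, -0.1994, 0.0741]
eef_rot: [3.14, 0.292, -2.878]
ft_force: [-11.7, 2.3, 21.3]
opening: -0.0001
grip_force: 11.9
```

Call:
{"name": "send_rows", "arguments": {"deltas": [[0,0,0,0,0,0],[0,0,0,0,0,0],[0,0,0,0,0,0],[0,0,0,0,0,0],[0,0,0,0,0,0],[0,0,0,0,0,0],[0,0,0,0,0,0],[0,0,0,0,0,0]]}}

```text
time_s: 13.53
tcp_pos: [0.5653, -0.1994, 0.0741]
eef_rot: [3.14, 0.292, -2.878]
ft_force: [-12.1, 1.7, 21.7]
opening: 0.0006
grip_force: 11.9
```

Call:
{"name": "send_rows", "arguments": {"deltas": [[0,0,0,0,0,0],[0,0,0,0,0,0],[0,0,0,0,0,0],[0,0,0,0,0,0],[0,0,0,0,0,0],[0,0,-0.1,0,0,0],[0,0,-0.12,0,0,0],[0,0,-0.12,0,0,0]]}}

```text
time_s: 14.2
tcp_pos: [0.5417, -0.2059, 0.1537]
eef_rot: [3.141, 0.291, -2.878]
ft_force: [1.0, 0.2, -0.0]
opening: 0.0
grip_force: 0.0
```

Call:
{"name": "send_rows", "arguments": {"deltas": [[0,0,-0.12,0,0,0],[0,0,-0.12,0,0,0],[0,0,-0.12,0,0,0],[0,0,0,0,0,0],[0,0,0,0,0,0],[0,0,0,0,0,0],[0,0,0,0,0,0],[0,0,0,0,0,0]]}}

```text
time_s: 14.87
tcp_pos: [0.5169, -0.2122, 0.238]
eef_rot: [3.14, 0.29, -2.878]
ft_force: [0.4, -0.8, 0.0]
opening: 0.0001
grip_force: 0.0
```

Run:
```python
from plant import viewer
import cv2,numpy as np
a=viewer.snapshot('side')['pixels'][:,:,::-1]
cv2.imwrite('pics/s3.png',cv2.resize(a[110:290,240:440],None,fx=3.3,fy=3.3,interpolation=cv2.INTER_CUBIC))
```

```text
(no output)
```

View pics/s3.png

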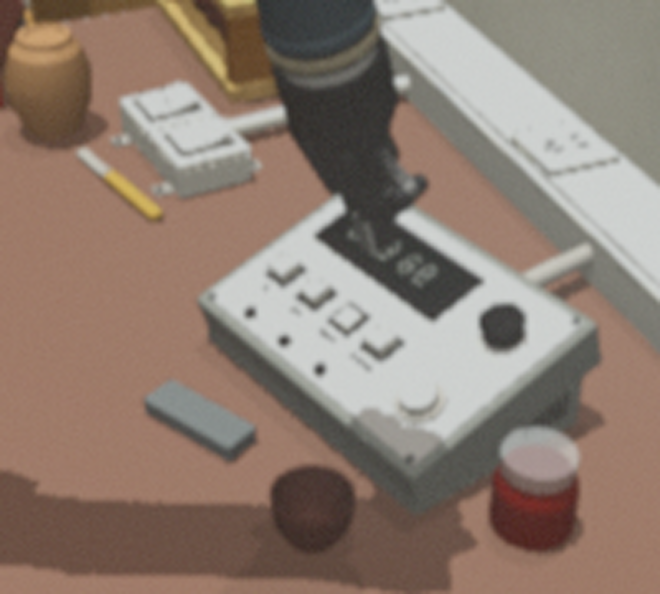

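Key 3 is down at (350,320) and start is back out at (418,400). Both rockers are on, the pots and tools haven't moved, and the arm is clear.

```bash
python3 -c "
from plant import close_job
print(close_job())"
```

```text
the job is handed in; nothing more can be done
None
```

The firing is started and the job handed in: the fan rocker is on, program key 3 is latched down, and start was held for about 2 s and released; the last picture shows nothing else on the bench moved.

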